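# Turn the green board over onto the inspection easel

## Robot

A 6-joint arm with a two-finger parallel gripper is mounted at the origin on the work surface. World frame = base frame: x ahead of the robot, y to its left, z up, the work surface at z = 0. Lengths are in m, angles in degrees, forces in N, time in s.
With the tool pointing down it reaches from about 0.3 to 0.75 m from the base axis. Payload 8.5 kg.
Tool frame: the origin (TCP) lies between the finger pads; the fingertips stand 17 mm ahead of it and the grasp point (between the pads) lies 2 mm behind it (env.tip_reach is the distance from the TCP to the fingertips, in m); z points along the fingers, y is the line along which they close (so a half turn about z gives the same grasp; the last joint's range is limited). The gripper opens to 85 mm and grips with 20 to 120 N. Pads are 22 mm wide; open, the fingers measure 114 mm over their backs; the gripper's body (76 mm by 85 mm) begins 54 mm behind the grasp point. The pads swing forward as they close: fully open they stand 13 mm farther back than shut.
Start: joints at [-75.59, 21.807, 74.336, -0, 83.858, -12.336], TCP at [0.248, -0.491, 0.248] pointing down, gripper open.
Joint ranges: [-178.18, 178.18], [-50.72, 133.34], [12.68, 142.11], [-81.47, 261.47], [9.98, 163.14], [-165.26, 165.26]. Speed limits (degrees/s): [136.94, 136.94, 180, 180, 180, 180].

## Interface

Orientations are given as a 3x3 rotation matrix whose columns are the frame's x, y, z axes.
In Python, from rig import env, viewer gives the robot as it stands.
- The arm moves only by the tool move_arm, never from a script. Its argument "motion" is a list of rows, each a list of 2 entries, a list of its own where there are three numbers: the shift along the tool's x, y, z normalised to -1 to 1, where 1 is 50 mm, then the turn, a rotation vector about the tool's x, y, z normalised to -1 to 1, where 1 is 8 degrees. A call has 1 to 20 rows; each row shifts and turns the commanded pose from where the row before left it, along the tool's axes as they then stand; what a row does not reach is not made up. A row lasts 1/10 s, in which the tool goes at most 50 mm and 8.59 degrees, less where a joint would pass 70% of its speed; a pose out of reach is approached as far as the arm can. A call with a number of a shift or a turn outside -1 to 1 is refused whole. A call with a gripper value outside its range is refused whole. "claw" is the closure, from 0 (fully open) to 1 (shut), set as the call begins (left out, the last holds). The fingers move at their own pace and stop on an object; "force" is the grip in N (left out, the last holds). Time passes only in rows, so rows that do not move let the fingers close. It gives the time, the measured TCP pose, the force, the opening and the grip force at its end, in the units of the state.
- env.observe(): the state, without advancing time (a new reading comes with each control period).
- viewer.get_image(name): name is "scene" or "top" or "wrist"; returns a dict with "frame" (420x560x3 uint8, red, green, blue), "depth" (420x560 float32, m along the optical axis (not along the pixel's ray), 0 where there is no reading), "fx", "fy", "cx", "cy" (pixels), "k1" (the pictures are not rectified: a ray, as slopes to the right and down, at radius r is drawn at 1 + k1 r^2 times it, then the intrinsics apply), "eye" and "attitude" of the camera in the world; the wrist camera has in their place "T_tool_cam" (4x4, takes a point from camera to tool coordinates, whose origin is the TCP and whose axes are the flange's). Camera axes: x right, y up, looking along -z (the intrinsics and any distortion apply to the point x, -y, -z); pixel columns grow to the right and rows downward; lengths in m; the calibration is good to about 2 mm. A picture is of the moment at which its call begins: read the wrist's pose just before it.
- env.close_job(): hands the job in; it is judged then, once.
The state is a dict: "time_s": time; "q": joint angles; "qvel": joint speeds; "joint_efforts": joint torques, N m; "position": TCP position; "tool_rot": TCP orientation; "ft_force": force on the tool from outside, world axes, zero at the start; "wrist_torque": the same for the moment, N m; "grip_width": finger opening in m; "gripper_force": force on a finger pad.
Only numpy, scipy, OpenCV 4.12 (cv2) and the standard library are available. Lean on these libraries where they do the work, as an engineer would, in place of code of your own. Each camera call takes 0.05 s, during which the arm holds its last target. There are 200 camera calls.

## Task

Three circuit boards in black carriers lean in the grey rack with their component sides facing out. The inspector needs to see the underside of the green one: move it to the empty yellow easel, turned over so that it leans there squarely with its solder side facing out and its components towards the backrest. Leave the blue and the red board alone.

Things in the scene. Friction and masses are not known exactly. Their poses are not given: they have to be found in the camera images.
- green_center (a point): centre of the green board's flat black carrier, 90 mm wide (y), 110 tall (z, to the top edge), 12 thick (x), 0.16 kg; top 22 mm solid rim, top 45 mm free in front and behind. +x points out of the component side (chips, yellow relay), -x out of the solder side (silver dots). It leans 20 deg in one of three bays (105 mm apart along y): +x out and slightly up, top edge back.
- blue_center (a point): centre of the blue board in a black carrier like the green one's (same size, axes and lean), in another bay of the rack; to be left alone
- red_center (a point): centre of the red board in a black carrier like the green one's (same size, axes and lean), in another bay of the rack; to be left alone
- easel_rest (a point): where a carrier's centre comes to rest on the fixed yellow easel, either way round, 82 mm above the table. x: level, out of its open side; y: along its ledge; z: up. Ledge and 60 mm high backrest lean 20 deg, top towards -x. Ledge 22 mm deep behind an 8 mm lip (a 12 mm carrier has 10 to spare); 124 mm between its 30 mm high sides. Carrier's bottom centre: x 19, z -52 mm from here.
Things that resemble listed ones, but are neither listed nor needed, are in the scene too. Of the things that look like the part that bears easel_rest, take the one that is farthest to the robot's right at the start.

How it is judged:
By the outcome, as a careful person would: the job done as asked, in the order asked, and still so for the second after the job is handed in, with the robot touching nothing.
It also fails if it takes over 40 s, if anything falls off the work surface, if the arm or the gripper's body presses on something with over 40 N, if the wrist force passes 120 N, or if a joint passes its speed limit or range.

## Working session

There is one attempt and no reset: what is moved stays moved. The work goes in short steps, Python scripts to look and compute and a tool call to move; the robot and the scene stay as the last step left them, time stands still between calls to the robot, and variables do not carry over. Pictures are saved under pics/ and viewed, at most 10 in all, crops included, and the job is handed in when it is done.

Besides the shell and the picture viewer there is one more tool, called after "Request:" as a command line: name --argument value ..., lists and objects as JSON in quotes. move_arm: Moves the arm, as the interface text tells. Scaled input: -1 to 1 covers 50 mm each way for a shift and 8 degrees each way for a turn. Its arguments: {"type":"object","properties":{"motion":{"type":"array","items":{"type":"array"}},"claw":{"type":"number"},"force":{"type":"number"}},"required":["motion"]}

```bash
mkdir -p pics; cat > h.py <<'E'
import numpy as np, cv2
from rig import env, viewer
def grab(n):
    s=env.observe(); im=viewer.get_image(n)
    if n=="wrist":
        T=np.eye(4);T[:3,:3]=np.array(s["tool_rot"]);T[:3,3]=s["position"];W=T@np.array(im["T_tool_cam"])
        im["R"],im["e"]=W[:3,:3],W[:3,3]
    else:
        im["R"],im["e"]=np.array(im["attitude"]),np.array(im["eye"])
    return im
def pts(im,uv):
    """world points from depth at pixels (N,2)"""
    uv=np.atleast_2d(uv).astype(float)
    K=np.array([[im["fx"],0,im["cx"]],[0,im["fy"],im["cy"]],[0,0,1.]])
    s=cv2.undistortPoints(uv.reshape(-1,1,2),K,np.array([im["k1"],0,0,0,0.])).reshape(-1,2)
    d=im["depth"][uv[:,1].astype(int),uv[:,0].astype(int)]
    c=np.c_[s[:,0],-s[:,1],-np.ones(len(s))]
    return c,d,(c*d[:,None])@im["R"].T+im["e"]
def save(im,n,crop=None,sc=1):
    f=im["frame"][:,:,::-1]
    if crop: f=f[crop[1]:crop[3],crop[0]:crop[2]]
    cv2.imwrite("pics/"+n,cv2.resize(f,None,fx=sc,fy=sc,interpolation=cv2.INTER_CUBIC))
E
python3 - <<'E'
from h import *
a=grab("scene");b=grab("top")
save(a,"scene.png");save(b,"top.png")
for i in(a,b): print(i["e"],i["R"].round(3).tolist(),i["k1"],i["fx"])
print(env.observe()["tool_rot"],env.tip_reach)
E
```

```text
[1.0291019  0.10455616 0.78244166] [[-0.273, -0.812, 0.516], [0.962, -0.221, 0.161], [-0.017, 0.54, 0.841]] -0.11410565085535224 415.2785892241044
[ 0.39297112 -0.01672198  1.03161417] [[0.023, 0.98, -0.195], [-1.0, 0.025, 0.006], [0.011, 0.195, 0.981]] -0.11740690914984402 526.3620252640264
[[ 8.93012106e-01  4.50032514e-01 -3.38230435e-04]
 [ 4.50032552e-01 -8.93011205e-01  1.29957970e-03]
 [ 2.82809553e-04 -1.31275511e-03 -9.99999098e-01]] 0.017
```

View pics/scene.png

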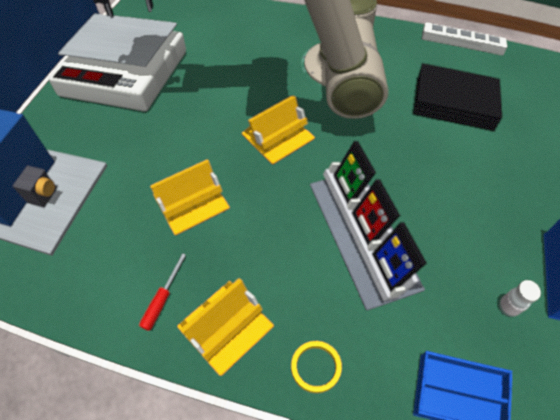

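View pics/top.png

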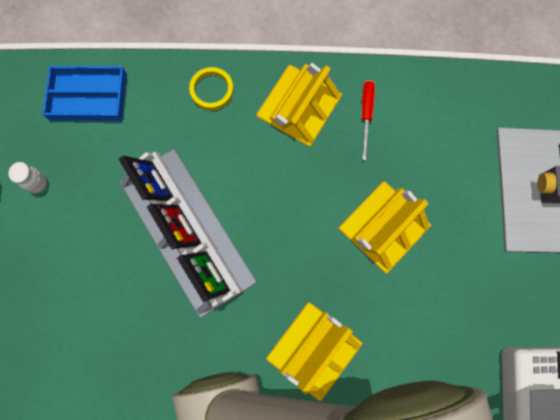

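The yellow easels are at top (300,100), (385,227) and (315,350). The one farthest to the robot's right (−y) is at top (385,227), which is scene (190,195). The green board is at top (207,275), scene (352,172). I'll confirm both in one crop and measure them.

```bash
cat > m.py <<'E'
from h import *
def cloud(im,box,hsv=None):
    x0,y0,x1,y1=box
    u,v=np.meshgrid(np.arange(x0,x1),np.arange(y0,y1)); uv=np.c_[u.ravel(),v.ravel()]
    c,d,p=pts(im,uv)
    H=cv2.cvtColor(im["frame"],cv2.COLOR_RGB2HSV)[uv[:,1],uv[:,0]].astype(int)
    # local normals
    P=p.reshape(y1-y0,x1-x0,3); gx=np.gradient(P,axis=1);gy=np.gradient(P,axis=0)
    n=np.cross(gx,gy).reshape(-1,3); n/=np.linalg.norm(n,axis=1,keepdims=True)+1e-12
    n*=np.sign(((im["e"]-p)*n).sum(1))[:,None]
    return uv,p,n,H,d>0
def plane(p):
    for _ in range(4):
        c=np.median(p,0) if _==0 else p.mean(0)
        n=np.linalg.svd(p-p.mean(0),full_matrices=False)[2][2]; r=(p-p.mean(0))@n
        p=p[abs(r)<max(2*r.std(),.0008)]
    return p.mean(0),n*np.sign(n[2]),p,r.std()
E
python3 - <<'E'
from m import *
b=grab("top");a=grab("scene")
f=np.vstack([np.hstack([cv2.resize(b["frame"][175:285,335:435],(400,440)),cv2.resize(b["frame"][235:325,155:265],(400,440))])])
cv2.imwrite("pics/crop.png",f[:,:,::-1])
for nm,im,box in(("top",b,(330,170,440,285)),("scene",a,(140,150,240,245))):
    uv,p,n,H,ok=cloud(im,box)
    y=ok&(H[:,0]>18)&(H[:,0]<32)&(H[:,1]>150)&(p[:,2]>.008)
    print(nm,"yellow",y.sum(),p[y].min(0).round(3),p[y].max(0).round(3))
    q=y&(n[:,2]>.2)&(n[:,2]<.5); 
    if q.sum()>30:
        c,nn,pp,s=plane(p[q]);print(" back c",c.round(4),"n",nn.round(3),len(pp),s.round(5),"yaw",np.degrees(np.arctan2(nn[1],nn[0])),"lean",np.degrees(np.arcsin(nn[2])))
        yaw=np.arctan2(nn[1],nn[0]); ey=np.array([-np.sin(yaw),np.cos(yaw),0]); t=p[y]@ey
        print(" along all",np.percentile(t,[0,1,2,50,98,99,100]).round(4), "back", np.percentile(pp@ey,[0,2,98,100]).round(4),"z",pp[:,2].min(),pp[:,2].max(),"ledge",)
    q=y&(n[:,2]>.88)&(n[:,2]<.98)
    if q.sum()>30: c,nn,pp,s=plane(p[q]);print(" ledge",c.round(4),nn.round(3),len(pp),s.round(5))
for nm,im,box in(("top",b,(165,235,245,310)),("scene",a,(325,135,380,215))):
    uv,p,n,H,ok=cloud(im,box)
    g=ok&(H[:,0]>45)&(H[:,0]<75)&(H[:,1]>150)&(H[:,2]>70)&(p[:,2]>.03)
    print(nm,"green",g.sum(),p[g].min(0).round(3),p[g].max(0).round(3))
    c,nn,pp,s=plane(p[g]);print(" c",c.round(4),nn.round(3),len(pp),s.round(5),"yaw",np.degrees(np.arctan2(nn[1],nn[0])),"lean",np.degrees(np.arcsin(nn[2])))
    k=ok&(H[:,2]<60)&(p[:,2]>.06)
    print(" dark",k.sum(),p[k].min(0).round(3),p[k].max(0).round(3))
E
```

```text
top yellow 3562 [ 0.482 -0.336  0.008] [ 0.664 -0.155  0.089]
 back c [ 0.577  -0.2413  0.0509] n [0.468 0.506 0.724] 1000 0.00873 yaw 47.24416617037915 lean 46.387377431370545
 along all [-0.6562 -0.6518 -0.6494 -0.5847 -0.5209 -0.5202 -0.5191] back [-0.6562 -0.6499 -0.5251 -0.5204] z 0.008039358527335283 0.08686108729569841 ledge
 ledge [ 0.5794 -0.2328  0.0329] [0.162 0.488 0.858] 363 0.02225
scene yellow 2444 [ 0.511 -0.307  0.008] [ 0.667 -0.156  0.086]
 back c [ 0.5785 -0.2435  0.0506] n [0.478 0.546 0.688] 616 0.00825 yaw 48.82670531485744 lean 43.49388133096868
 along all [-0.6635 -0.66   -0.6582 -0.5948 -0.5314 -0.5287 -0.5255] back [-0.6626 -0.6593 -0.5322 -0.5255] z 0.008086209612198414 0.08409168708503134 ledge
 ledge [ 0.5857 -0.2322  0.0374] [0.5   0.555 0.665] 299 0.00937
top green 254 [0.431 0.067 0.041] [0.501 0.119 0.118]
 c [0.4651 0.094  0.0742] [ 0.516 -0.786  0.342] 225 0.00058 yaw -56.705136811421454 lean 19.969029827372644
 dark 896 [0.417 0.063 0.061] [0.537 0.165 0.139]
scene green 278 [0.433 0.068 0.04 ] [0.5   0.12  0.107]
 c [0.4652 0.095  0.0739] [ 0.518 -0.781  0.348] 249 0.00078 yaw -56.44923331601686 lean 20.35414841909637
 dark 875 [0.42  0.067 0.06 ] [0.559 0.162 0.137]
```

View pics/crop.png

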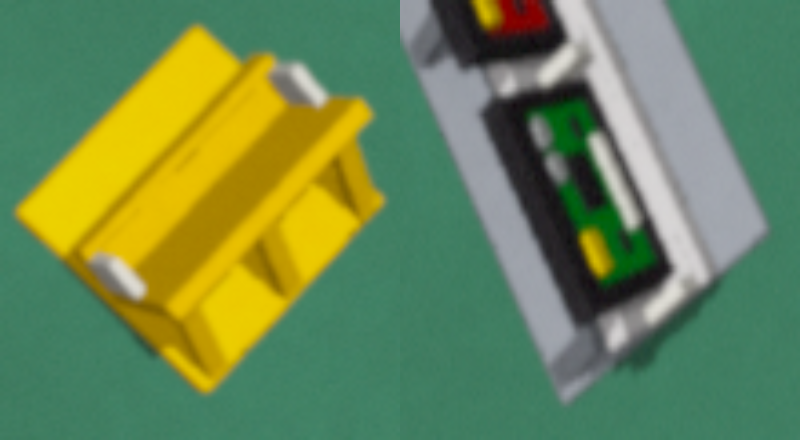

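The crop shows the right easel, empty, with its ledge towards the upper left. The green board is in the end bay with its components facing out. Next I'll refine both poses.

```bash
python3 - <<'E'
from m import *
b=grab("top");a=grab("scene");rng=np.random.default_rng(0)
s20,c20=np.sin(np.radians(20)),np.cos(np.radians(20))
def fr(yaw):
    h=np.array([np.cos(yaw),np.sin(yaw),0]);z=np.array([0,0,1.])
    return h,np.c_[c20*h+s20*z,np.cross(z,h),-s20*h+c20*z]   # cols out, along, up
for nm,im,box in(("top",b,(330,170,440,285)),("scene",a,(140,150,240,245))):
    uv,p,n,H,ok=cloud(im,box)
    y=p[ok&(H[:,0]>18)&(H[:,0]<32)&(H[:,1]>150)&(p[:,2]>.02)]
    best=(0,)
    for _ in range(6000):
        t=y[rng.choice(len(y),3,False)];m=np.cross(t[1]-t[0],t[2]-t[0]);m/=np.linalg.norm(m)+1e-12;m*=np.sign(m[2])
        if abs(m[2]-s20)>.05 or m[0]<0: continue
        k=abs((y-t[0])@m)<.0015
        if k.sum()>best[0]: best=(k.sum(),k)
    c,nn,pp,sd=plane(y[best[1]]);yaw=np.arctan2(nn[1],nn[0]);h,R=fr(yaw)
    print(nm,"back",c.round(4),nn.round(3),"yaw",np.degrees(yaw).round(2),"lean",np.degrees(np.arcsin(nn[2])).round(2),len(pp),sd.round(5))
    t=pp@R; print("  along",np.percentile(t[:,1],[0,2,98,100]).round(4),"up",np.percentile(t[:,2],[0,2,98,100]).round(4),"out",t[:,0].mean().round(4))
    w=ok&(H[:,1]<60)&(H[:,2]>120)&(p[:,2]>.03); t=p[w]@R
    # white tabs along
    print("  tabs",[ (q[:,0].min().round(4),q[:,0].max().round(4),q[:,1].min().round(4),q[:,1].max().round(4),q[:,2].min().round(4),q[:,2].max().round(4)) for q in (t[t[:,1]<np.median(y@R[:,1])],t[t[:,1]>=np.median(y@R[:,1])]) if len(q)])
    t=y@R; d=c@R[:,0]; along=np.median(t[:,1])
    q=t[(t[:,0]-d>.004)&(t[:,0]-d<.018)]; print("  ledge up-coord",np.percentile(q[:,2],[5,25,50,75]).round(4),len(q))
    # rest: out=d+6mm, z=.082
    zc=.082; o=d+.006; u=(zc-s20*o)/c20
    al=(np.percentile(pp@R[:,1],1)+np.percentile(pp@R[:,1],99))/2
    print("  rest",(R@[o,al,u]).round(4),"bottom up-coord",(u-.055).round(4))
h,R=fr(np.radians(-56.6))
for nm,im,box in(("top",b,(165,235,245,310)),("scene",a,(325,130,385,215))):
    uv,p,n,H,ok=cloud(im,box)
    g=ok&(H[:,0]>45)&(H[:,0]<75)&(H[:,1]>150)&(H[:,2]>70)&(p[:,2]>.03)
    d=np.median(p[g]@R[:,0]); al=np.median(p[g]@R[:,1])
    k=ok&(H[:,2]<75)&(H[:,1]<255)&(p[:,2]>.04); t=p[k]@R; k2=(abs(t[:,0]-d)<.02)&(abs(t[:,1]-al)<.06); t=t[k2]
    print(nm,"pcb out",d.round(4),"dark out",np.percentile(t[:,0],[2,25,50,75,98]).round(4),"along",np.percentile(t[:,1],[0,2,98,100]).round(4),"up",np.percentile(t[:,2],[0,2,98,100]).round(4),len(t))
    gt=p[g]@R;print("  green along",np.percentile(gt[:,1],[1,99]).round(4),"up",np.percentile(gt[:,2],[1,99]).round(4))
    f=t[abs(t[:,0]-np.percentile(t[:,0],75))<.003]
E
```

```text
top back [ 0.5685 -0.2488  0.059 ] [0.635 0.691 0.346] yaw 47.4 lean 20.25 817 0.00067
  along [-0.6538 -0.6493 -0.524  -0.52  ] up [-0.0517 -0.047   0.015   0.019 ] out 0.2097
  tabs [(np.float64(0.2093), np.float64(0.2329), np.float64(-0.657), np.float64(-0.6495), np.float64(-0.0396), np.float64(-0.0128)), (np.float64(0.2103), np.float64(0.233), np.float64(-0.526), np.float64(-0.5197), np.float64(-0.0377), np.float64(-0.0113))]
  ledge up-coord [-0.0491 -0.0473 -0.0462 -0.0449] 395
  rest [ 0.5666 -0.2497  0.082 ] bottom up-coord -0.0462
scene back [ 0.5711 -0.2489  0.0569] [0.645 0.679 0.35 ] yaw 46.5 lean 20.51 993 0.00083
  along [-0.6526 -0.6476 -0.5244 -0.5182] up [-0.0533 -0.0507  0.0097  0.0113] out 0.2193
  tabs [(np.float64(0.2165), np.float64(0.2449), np.float64(-0.653), np.float64(-0.6473), np.float64(-0.0454), np.float64(-0.0195)), (np.float64(0.2174), np.float64(0.2444), np.float64(-0.5231), np.float64(-0.5167), np.float64(-0.0419), np.float64(-0.0195))]
  ledge up-coord [-0.0522 -0.0513 -0.0505 -0.0499] 88
  rest [ 0.5689 -0.2506  0.082 ] bottom up-coord -0.0497
top pcb out 0.1922 dark out [0.1865 0.1924 0.1951 0.1964 0.1975] along [0.3962 0.3968 0.4839 0.4854] up [-0.0283 -0.0271  0.0751  0.0773] 845
  green along [0.4064 0.478 ] up [-0.0248  0.0432]
scene pcb out 0.1914 dark out [0.1863 0.1926 0.1946 0.1956 0.1972] along [0.399  0.401  0.4889 0.4908] up [-0.029  -0.0276  0.0736  0.0744] 846
  green along [0.4063 0.4764] up [-0.0264  0.0425]
```

```bash
cat > plan.py <<'E'
from h import *
from scipy.spatial.transform import Rotation as Ro, Slerp
s20,c20=np.sin(np.radians(20)),np.cos(np.radians(20))
def fr(yaw):
    yaw=np.radians(yaw);h=np.array([np.cos(yaw),np.sin(yaw),0]);z=np.array([0,0,1.])
    return np.c_[c20*h+s20*z,np.cross(z,h),-s20*h+c20*z]
def toolR(F,sg):  # tool z=-up, tool y=sg*out
    z=-F[:,2];y=sg*F[:,0];return np.c_[np.cross(y,z),y,z]
def rows(p1,R1,n,dec=2,start=None):
    s=env.observe();p0,R0=(np.array(s["position"]),np.array(s["tool_rot"])) if start is None else start
    rv=Ro.from_matrix(R0.T@R1).as_rotvec()
    p,R=p0.copy(),R0.copy();out=[]
    for i in range(n):
        pt=p0+(p1-p0)*(i+1)/n; Rt=R0@Ro.from_rotvec(rv*(i+1)/n).as_matrix()
        a=np.round(R.T@(pt-p)/.05,dec);w=np.round(np.degrees(Ro.from_matrix(R.T@Rt).as_rotvec())/8,dec)
        out.append([a.tolist(),w.tolist()]); p=p+R@a*.05; R=R@Ro.from_rotvec(np.radians(w*8)).as_matrix()
    print("time",s["time_s"],"dist",np.linalg.norm(p1-p0).round(4),"rot",np.degrees(rv).round(1)); print(str(out).replace(" ",""))
    return p,R
Fg=fr(-56.6); G=Fg@[.1895,.442,.0205]; Rg=toolR(Fg,1)
Fe=fr(47.0); E=np.array([.5677,-.250,.082]); Re=toolR(Fe,-1)
E
python3 - <<'E'
from plan import *
print(G,[x for x in dir(env) if x[0]!="_"])
rows(G+Fg[:,2]*.13,Rg,18)
E
```

```text
[0.46316818 0.10050313 0.08407652] ['MotionError', 'close_job', 'observe', 'tip_reach']
time 0.3 dist 0.6585 rot [-20.    1.2  -6.6]
[[[0.5,-0.53,0.05],[-0.14,0.01,-0.05]],[[0.51,-0.52,0.03],[-0.14,0.01,-0.04]],[[0.51,-0.53,0.03],[-0.14,0.0,-0.05]],[[0.52,-0.52,0.02],[-0.14,0.01,-0.04]],[[0.51,-0.51,0.01],[-0.13,0.01,-0.05]],[[0.52,-0.52,-0.0],[-0.14,0.01,-0.04]],[[0.53,-0.51,-0.01],[-0.14,0.01,-0.05]],[[0.53,-0.51,-0.02],[-0.14,0.0,-0.05]],[[0.53,-0.5,-0.03],[-0.14,0.01,-0.04]],[[0.53,-0.5,-0.04],[-0.14,0.01,-0.05]],[[0.54,-0.49,-0.05],[-0.14,0.01,-0.04]],[[0.54,-0.49,-0.05],[-0.14,0.01,-0.05]],[[0.54,-0.49,-0.07],[-0.14,0.0,-0.04]],[[0.55,-0.48,-0.07],[-0.13,0.01,-0.05]],[[0.54,-0.48,-0.08],[-0.14,0.01,-0.05]],[[0.56,-0.47,-0.09],[-0.14,0.01,-0.04]],[[0.55,-0.46,-0.1],[-0.14,0.01,-0.05]],[[0.56,-0.46,-0.11],[-0.14,0.0,-0.04]]]
```

Request:
move_arm --motion '[[[0.5,-0.53,0.05],[-0.14,0.01,-0.05]],[[0.51,-0.52,0.03],[-0.14,0.01,-0.04]],[[0.51,-0.53,0.03],[-0.14,0.0,-0.05]],[[0.52,-0.52,0.02],[-0.14,0.01,-0.04]],[[0.51,-0.51,0.01],[-0.13,0.01,-0.05]],[[0.52,-0.52,0.0],[-0.14,0.01,-0.04]],[[0.53,-0.51,-0.01],[-0.14,0.01,-0.05]],[[0.53,-0.51,-0.02],[-0.14,0.0,-0.05]],[[0.53,-0.5,-0.03],[-0.14,0.01,-0.04]],[[0.53,-0.5,-0.04],[-0.14,0.01,-0.05]],[[0.54,-0.49,-0.05],[-0.14,0.01,-0.04]],[[0.54,-0.49,-0.05],[-0.14,0.01,-0.05]],[[0.54,-0.49,-0.07],[-0.14,0.0,-0.04]],[[0.55,-0.48,-0.07],[-0.13,0.01,-0.05]],[[0.54,-0.48,-0.08],[-0.14,0.01,-0.05]],[[0.56,-0.47,-0.09],[-0.14,0.01,-0.04]],[[0.55,-0.46,-0.1],[-0.14,0.01,-0.05]],[[0.56,-0.46,-0.11],[-0.14,0.0,-0.04]],[[0,0,0],[0,0,0]],[[0,0,0],[0,0,0]]]' --claw 0

```text
time_s: 2.3
position: [0.4385, 0.1379, 0.206]
tool_rot: [[0.834, 0.519, 0.188], [0.551, -0.784, -0.286], [-0.001, 0.342, -0.94]]
ft_force: [-0.7, -0.1, -0.3]
grip_width: 0.0856
gripper_force: 0.0
```

```bash
python3 - <<'E'
from plan import *
s=env.observe();print(s["position"],np.round(s["q"],1),s["time_s"],np.degrees(Ro.from_matrix(np.array(s["tool_rot"]).T@Rg).as_rotvec()).round(2), (np.array(s["tool_rot"]).T@(G+Fg[:,2]*.13-s["position"])).round(4))
w=grab("wrist");save(w,"w1.png");print(w["e"],w["R"].round(2).tolist(),np.isfinite(w["depth"]).mean(),(w["depth"]>0).mean())
E
```

```text
[0.43846406 0.13790063 0.20599089] [ 12.4  14.6  95.7 -20.8  63.9  77.2] 2.3 [0.   0.05 0.08] [ 0.      0.0004 -0.0001]
[0.47489629 0.2124977  0.32287581] [[0.52, 0.85, 0.06], [-0.78, 0.45, 0.43], [0.34, -0.27, 0.9]] 1.0 0.9961011904761905
```

View pics/w1.png

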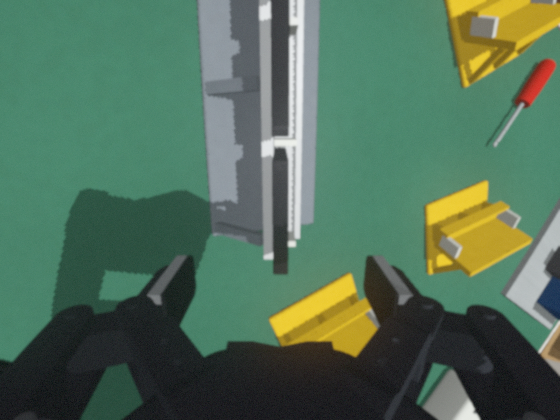

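The wrist view shows the green carrier's top edge at columns 273–288, rows 150–272, between the fingers. The red carrier is above it, ending at about row 135. I'll measure that edge.

```bash
python3 - <<'E'
from m import *; from plan import *
w=grab("wrist");uv,p,n,H,ok=cloud(w,(255,100,305,285))
t=p@Fg
k=ok&(H[:,2]<70)&(t[:,2]>.06)&(uv[:,1]>142)
t=t[k];print(k.sum())
top=np.median(t[:,2]);print("up",np.percentile(t[:,2],[5,50,95]).round(4))
m=abs(t[:,2]-top)<.003;t=t[m]
print("out",np.percentile(t[:,0],[1,5,50,95,99]).round(4),"along",np.percentile(t[:,1],[1,99]).round(4))
pl=np.polyfit(t[:,1],t[:,0],1);print("yaw err deg",np.degrees(np.arctan(pl[0]))) 
print("G est",Fg.T@G)
E
```

```text
607
up [0.0707 0.0717 0.0726]
out [0.185  0.1851 0.1897 0.1942 0.1944] along [0.4004 0.4436]
yaw err deg -0.7380935764455722
G est [0.1895 0.442  0.0205]
```

```bash
python3 - <<'E'
from m import *; from plan import *
w=grab("wrist")
for r in range(135,285,10):
    u=np.arange(262,300);c,d,p=pts(w,np.c_[u,u*0+r]);t=p@Fg;V=w["frame"][r,262:300].max(1)
    k=(V<100)
    if k.sum(): print(r,u[k].min(),u[k].max(),t[k].mean(0).round(4),np.median(V[k]), d[k].mean().round(4), t[k][:,0].min().round(4),t[k][:,0].max().round(4))
E
```

```text
155 273 284 [0.1897 0.4875 0.0441] 75.0 0.2282 0.1853 0.194
165 271 285 [0.1894 0.4836 0.0719] 88.0 0.2027 0.1845 0.1943
175 271 285 [0.1894 0.4765 0.0719] 83.0 0.2047 0.1844 0.1944
185 271 285 [0.1894 0.4693 0.0723] 80.0 0.2064 0.1844 0.1944
195 271 284 [0.189  0.4618 0.0717] 77.0 0.2091 0.1843 0.1937
205 272 284 [0.1894 0.4543 0.0719] 76.0 0.211 0.185 0.1938
215 272 285 [0.1897 0.4466 0.0718] 75.0 0.2132 0.1849 0.1945
225 272 285 [0.1897 0.4388 0.0717] 69.0 0.2156 0.1849 0.1946
235 272 286 [0.1901 0.4308 0.0718] 60.0 0.2178 0.1848 0.1954
245 272 285 [0.1897 0.4224 0.0715] 58.0 0.2204 0.1847 0.1946
255 273 286 [0.1905 0.4141 0.0715] 56.5 0.2228 0.1854 0.1955
265 272 286 [0.1901 0.4055 0.0715] 63.0 0.2252 0.1846 0.1955
```

Request:
move_arm --motion '[[[0.05,0,0.15],[0,0,0.03]],[[0,0,0.3],[0,0,0]],[[0,0,0.3],[0,0,0]],[[0,0,0.3],[0,0,0]],[[0,0,0.3],[0,0,0]],[[0,0,0.2],[0,0,0]],[[0,0,0.1],[0,0,0]],[[0,0,0],[0,0,0]]]'

```text
time_s: 3.25
position: [0.4562, 0.1147, 0.1283]
tool_rot: [[0.838, 0.513, 0.187], [0.546, -0.787, -0.287], [0.0, 0.342, -0.94]]
ft_force: [0.7, 0.3, -0.1]
grip_width: 0.0854
gripper_force: 0.0
```

Request:
move_arm --motion '[[[0,0,0],[0,0,0]],[[0,0,0],[0,0,0]],[[0,0,0],[0,0,0]],[[0,0,0],[0,0,0]],[[0,0,0],[0,0,0]],[[0,0,0],[0,0,0]],[[0,0,0],[0,0,0]],[[0,0,0],[0,0,0]],[[0,0,0],[0,0,0]],[[0,0,0],[0,0,0]]]' --claw 1 --force 40

```text
time_s: 4.25
position: [0.4563, 0.1152, 0.129]
tool_rot: [[0.837, 0.513, 0.188], [0.547, -0.787, -0.286], [0.001, 0.343, -0.939]]
ft_force: [-1.6, 1.8, 5.8]
grip_width: 0.0112
gripper_force: 40.1
```

Request:
move_arm --motion '[[[0,0,-0.1],[0,0,0]],[[0,0,-0.2],[0,0,0]],[[0,0,-0.3],[0,0,0]],[[0,0,-0.4],[0,0,0]],[[0,0,-0.4],[0,0,0]],[[0,0,-0.4],[0,0,0]],[[0,0,-0.4],[0,0,0]],[[0,0,-0.4],[0,0,0]],[[0,0,-0.3],[0,0,0]],[[0,0,-0.1],[0,0,0]],[[0,0,0],[0,0,0]],[[0,0,0],[0,0,0]]]'

```text
time_s: 5.45
position: [0.4277, 0.158, 0.269]
tool_rot: [[0.837, 0.514, 0.187], [0.547, -0.787, -0.286], [-0.0, 0.342, -0.94]]
ft_force: [-0.1, -0.1, -0.9]
grip_width: 0.011
gripper_force: 39.3
```

```bash
python3 - <<'E'
from m import *; from plan import *
s=env.observe();R=np.array(s["tool_rot"]);P=np.array(s["position"])
print(s["q"],s["time_s"],s["grip_width"])
for nm in("scene","top"):
    im=grab(nm);c=(R.T@0 if 0 else None)
    uv,p,n,H,ok=cloud(im,(0,0,560,420))
    t=(p-P)@R
    k=ok&(abs(t[:,1])<.025)&(t[:,2]>.03)&(t[:,2]<.13)&(abs(t[:,0])<.07)
    d=k&(H[:,2]<90); g=k&(H[:,0]>45)&(H[:,0]<75)&(H[:,1]>150)&(H[:,2]>70)
    print(nm,k.sum(),"all tool x",np.percentile(t[k,0],[1,99]).round(4),"z",np.percentile(t[k,2],[1,99]).round(4))
    if g.sum()>20:
        cc,nn,pp,sd=plane(p[g]);print("  green n in tool",(nn@R).round(3),"centre",((cc-P)@R).round(4),g.sum())
# target: 110mm above the rest along easel up
rows(E+Fe[:,2]*(.05+.12)+Fe[:,0]*.004,Re,18)
E
```

```text
[ 15.33741548  10.91487225  89.10197852 -19.73691732  74.57206772
  76.59597938] 5.45 0.010996043141199636
scene 1350 all tool x [-0.0447  0.045 ] z [0.0308 0.1042]
  green n in tool [ 0.003  1.    -0.025] centre [-0.0013  0.0016  0.0613] 327
top 1280 all tool x [-0.0476  0.0417] z [0.0317 0.1048]
  green n in tool [ 0.004  1.    -0.007] centre [-0.0043  0.0017  0.065 ] 370
time 5.55 dist 0.46 rot [33.9  0.  77.5]
[[[-0.18,0.44,0.19],[0.24,0.0,0.54]],[[-0.14,0.46,0.18],[0.23,0.0,0.54]],[[-0.11,0.47,0.16],[0.24,0.0,0.53]],[[-0.07,0.49,0.14],[0.23,0.0,0.54]],[[-0.03,0.49,0.13],[0.24,0.0,0.54]],[[0.0,0.5,0.11],[0.23,0.0,0.54]],[[0.04,0.5,0.1],[0.24,0.0,0.54]],[[0.08,0.5,0.08],[0.23,0.0,0.53]],[[0.11,0.49,0.06],[0.24,0.0,0.54]],[[0.16,0.49,0.05],[0.23,0.0,0.54]],[[0.18,0.47,0.03],[0.24,0.0,0.54]],[[0.23,0.46,0.02],[0.23,0.0,0.54]],[[0.25,0.44,-0.0],[0.24,0.0,0.53]],[[0.29,0.42,-0.01],[0.24,0.01,0.54]],[[0.32,0.4,-0.03],[0.23,-0.0,0.54]],[[0.35,0.37,-0.04],[0.23,-0.0,0.54]],[[0.38,0.34,-0.05],[0.24,-0.0,0.54]],[[0.4,0.32,-0.06],[0.23,-0.0,0.54]]]
```

Request:
move_arm --motion '[[[-0.18,0.44,0.19],[0.24,0,0.54]],[[-0.14,0.46,0.18],[0.23,0,0.54]],[[-0.11,0.47,0.16],[0.24,0,0.53]],[[-0.07,0.49,0.14],[0.23,0,0.54]],[[-0.03,0.49,0.13],[0.24,0,0.54]],[[0.0,0.5,0.11],[0.23,0,0.54]],[[0.04,0.5,0.1],[0.24,0,0.54]],[[0.08,0.5,0.08],[0.23,0,0.53]],[[0.11,0.49,0.06],[0.24,0,0.54]],[[0.16,0.49,0.05],[0.23,0,0.54]],[[0.18,0.47,0.03],[0.24,0,0.54]],[[0.23,0.46,0.02],[0.23,0,0.54]],[[0.25,0.44,0],[0.24,0,0.53]],[[0.29,0.42,-0.01],[0.24,0.01,0.54]],[[0.32,0.4,-0.03],[0.23,0,0.54]],[[0.35,0.37,-0.04],[0.23,0,0.54]],[[0.38,0.34,-0.05],[0.24,0,0.54]],[[0.4,0.32,-0.06],[0.23,0,0.54]],[[0,0,0],[0,0,0]],[[0,0,0],[0,0,0]]]'

```text
time_s: 7.55
position: [0.5305, -0.29, 0.2429]
tool_rot: [[0.731, -0.641, 0.233], [-0.683, -0.687, 0.251], [-0.0, -0.342, -0.94]]
ft_force: [-0.2, 0.5, -0.7]
grip_width: 0.0111
gripper_force: 39.4
```

```bash
python3 - <<'E'
from m import *; from plan import *
s=env.observe();R=np.array(s["tool_rot"]);P=np.array(s["position"])
print(np.round(s["q"],1),s["time_s"],s["grip_width"],"err rot",np.degrees(Ro.from_matrix(R.T@Re).as_rotvec()).round(2),"err pos",(R.T@(E+Fe[:,2]*.17+Fe[:,0]*.004-P)).round(4))
for nm in("scene","top","wrist"):
    im=grab(nm);uv,p,n,H,ok=cloud(im,(0,0,560,420))
    if nm!="top": save(im,f"e_{nm}.png")
    t=(p-P)@R
    k=ok&(abs(t[:,1])<.02)&(t[:,2]>.03)&(t[:,2]<.12)&(abs(t[:,0])<.06)
    print(nm,k.sum(),"carrier tool x",np.percentile(t[k,0],[1,99]).round(4),"y",np.percentile(t[k,1],[1,50,99]).round(4),"z",np.percentile(t[k,2],[1,99]).round(4))
    # easel seen in same view, easel frame relative to E
    e=(p-E)@Fe
    y=ok&(H[:,0]>18)&(H[:,0]<32)&(H[:,1]>150)&(abs(e)<.09).all(1)&(p[:,2]>.015)
    bk=y&(abs(e[:,0]+.006)<.006)&(e[:,2]>-.045)&(e[:,2]<.012)
    if bk.sum()>30:
        cc,nn,pp,sd=plane(p[bk]);q=(pp-E)@Fe
        print("  back",len(pp),"n in Fe",(nn@Fe).round(3),"out",q[:,0].mean().round(4),"along",np.percentile(q[:,1],[1,99]).round(4),"up",np.percentile(q[:,2],[1,99]).round(4))
    wt=ok&(H[:,1]<70)&(H[:,2]>110)&(abs(e[:,1])<.08)&(abs(e[:,2])<.06)&(abs(e[:,0])<.04)
    print("  tabs",[(np.percentile(e[wt&(sg*e[:,1]>.04),1],[2,98]).round(4) if (wt&(sg*e[:,1]>.04)).sum()>5 else None) for sg in(-1,1)])
    ld=y&(e[:,0]>0)&(e[:,0]<.012)&(e[:,2]<-.045)
    if ld.sum()>10: print("  ledge up",np.median(e[ld,2]).round(4),ld.sum())
E
```

```text
[-47.9  26.6  69.8  20.   85.7  83.2] 7.55 0.011096784260738141 err rot [-0.03  0.01 -0.05] err pos [-0.     -0.0003 -0.0002]
scene 1614 carrier tool x [-0.0444  0.0439] y [-0.0083 -0.002   0.0017] z [0.0306 0.1041]
  back 1055 n in Fe [ 1.    -0.004  0.009] out -0.0058 along [-0.0667  0.064 ] up [-0.0443  0.005 ]
  tabs [array([-0.069 , -0.0628]), array([0.0607, 0.0666])]
  ledge up -0.0559 61
top 1086 carrier tool x [-0.047   0.0424] y [-0.0071 -0.0019  0.0041] z [0.0315 0.1031]
  back 699 n in Fe [1.    0.006 0.01 ] out -0.0066 along [-0.0651  0.0652] up [-0.0444  0.0076]
  tabs [array([-0.0693, -0.0621]), array([0.061 , 0.0671])]
  ledge up -0.0547 334
wrist 309 carrier tool x [0.043  0.0439] y [-0.0059 -0.0005  0.0056] z [0.0305 0.1048]
  back 456 n in Fe [0.997 0.021 0.073] out -0.0095 along [-0.0682  0.051 ] up [-0.0431  0.0056]
  tabs [array([-0.0689, -0.0636]), None]
  ledge up -0.056 270
```

View pics/e_scene.png

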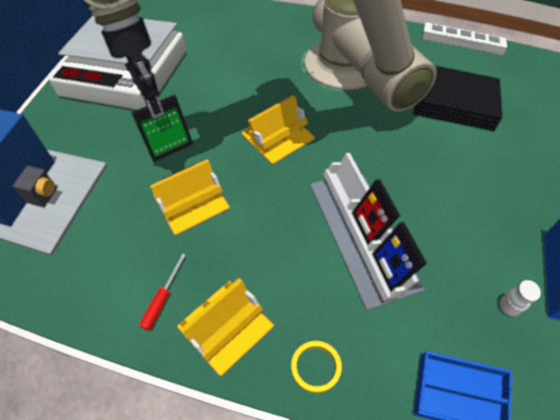

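The board is held with its solder side outwards above the right-hand easel, at scene (165,135). I'll shift it 2 mm sideways and lower it to just above the ledge.

Request:
move_arm --motion '[[[0.04,0,0.15],[0,0,0]],[[0,0,0.3],[0,0,0]],[[0,0,0.35],[0,0,0]],[[0,0,0.35],[0,0,0]],[[0,0,0.35],[0,0,0]],[[0,0,0.3],[0,0,0]],[[0,0,0.2],[0,0,0]],[[0,0,0.15],[0,0,0]],[[0,0,0.1],[0,0,0]],[[0,0,0],[0,0,0]],[[0,0,0],[0,0,0]]]'

```text
time_s: 8.8
position: [0.5589, -0.2632, 0.1386]
tool_rot: [[0.731, -0.641, 0.235], [-0.682, -0.687, 0.249], [0.002, -0.343, -0.939]]
ft_force: [0.2, 0.7, -1.0]
grip_width: 0.0112
gripper_force: 39.4
```

Request:
move_arm --motion '[[[0,0,0.03],[0,0,0]],[[0,0,0.03],[0,0,0]],[[0,0,0.03],[0,0,0]],[[0,0,0],[0,0,0]]]'

```text
time_s: 9.2
position: [0.5597, -0.2617, 0.1338]
tool_rot: [[0.731, -0.641, 0.235], [-0.682, -0.687, 0.25], [0.001, -0.343, -0.939]]
ft_force: [0.4, 0.5, -1.8]
grip_width: 0.0112
gripper_force: 39.4
```

Request:
move_arm --motion '[[[0,0,0.03],[0,0,0]],[[0,0,0.03],[0,0,0]],[[0,0,0],[0,0,0]]]'

```text
time_s: 9.5
position: [0.5605, -0.261, 0.1309]
tool_rot: [[0.731, -0.641, 0.234], [-0.682, -0.687, 0.25], [0.001, -0.343, -0.939]]
ft_force: [-0.2, 0.1, -0.5]
grip_width: 0.0112
gripper_force: 39.4
```

Request:
move_arm --motion '[[[0,0,0.02],[0,0,0]],[[0,0,0],[0,0,0]]]'

```text
time_s: 9.7
position: [0.5608, -0.261, 0.1305]
tool_rot: [[0.731, -0.641, 0.235], [-0.682, -0.687, 0.249], [0.002, -0.343, -0.939]]
ft_force: [-0.8, -0.1, 1.8]
grip_width: 0.0112
gripper_force: 39.8
```

Request:
move_arm --motion '[[[0,0.03,0],[0,0,0]],[[0,0.03,0],[0,0,0]],[[0,0,0],[0,0,0]]]'

```text
time_s: 10.0
position: [0.5589, -0.2631, 0.1295]
tool_rot: [[0.731, -0.641, 0.236], [-0.683, -0.687, 0.25], [0.002, -0.343, -0.939]]
ft_force: [-0.4, -0.5, 3.8]
grip_width: 0.0113
gripper_force: 40.1
```

Request:
move_arm --motion '[[[0,0.02,0],[0,0,0]],[[0,0,0],[0,0,0]]]'

```text
time_s: 10.2
position: [0.5584, -0.2637, 0.1292]
tool_rot: [[0.731, -0.64, 0.236], [-0.682, -0.687, 0.25], [0.002, -0.343, -0.939]]
ft_force: [-1.6, -0.3, 5.2]
grip_width: 0.0112
gripper_force: 40.2
```

Request:
move_arm --motion '[[[0,0.02,0],[0,0,0]],[[0,0,0],[0,0,0]]]'

```text
time_s: 10.4
position: [0.558, -0.2641, 0.129]
tool_rot: [[0.731, -0.64, 0.236], [-0.683, -0.687, 0.25], [0.002, -0.344, -0.939]]
ft_force: [1.0, 1.4, 4.9]
grip_width: 0.0114
gripper_force: 40.2
```

Request:
move_arm --motion '[[[0,0.02,0],[0,0,0]],[[0,0,0],[0,0,0]]]'

```text
time_s: 10.6
position: [0.5578, -0.2642, 0.1289]
tool_rot: [[0.731, -0.64, 0.237], [-0.683, -0.686, 0.251], [0.002, -0.345, -0.938]]
ft_force: [3.7, 4.2, 7.2]
grip_width: 0.0113
gripper_force: 40.2
```

Request:
move_arm --motion '[[[0,0,0],[0,0,0]],[[0,0,0],[0,0,0]],[[0,0,0],[0,0,0]],[[0,0,0],[0,0,0]],[[0,0,0],[0,0,0]],[[0,0,0],[0,0,0]],[[0,0,0],[0,0,0]],[[0,0,0],[0,0,0]]]' --claw 0

```text
time_s: 11.4
position: [0.5569, -0.265, 0.1281]
tool_rot: [[0.731, -0.641, 0.235], [-0.682, -0.687, 0.25], [0.001, -0.343, -0.939]]
ft_force: [-0.5, -0.3, -0.5]
grip_width: 0.0853
gripper_force: 0.0
```

Request:
move_arm --motion '[[[0,0,-0.1],[0,0,0]],[[0,0,-0.2],[0,0,0]],[[0,0,-0.4],[0,0,0]],[[0,0,-0.5],[0,0,0]],[[0,0,-0.5],[0,0,0]],[[0,0,-0.5],[0,0,0]],[[0,0,-0.4],[0,0,0]],[[0,0,-0.2],[0,0,0]],[[0,0,0],[0,0,0]],[[0,0,0],[0,0,0]]]'

```text
time_s: 12.4
position: [0.5239, -0.2997, 0.259]
tool_rot: [[0.731, -0.641, 0.234], [-0.682, -0.687, 0.25], [0.0, -0.343, -0.939]]
ft_force: [-0.8, -0.5, -0.7]
grip_width: 0.0856
gripper_force: 0.0
```

```bash
python3 - <<'E'
from m import *; from plan import *
for nm in("scene","top"):
    im=grab(nm)
    f=im["frame"]; cr=f[120:250,120:260] if nm=="scene" else f[165:295,330:470]
    globals()[nm]=cv2.resize(cr,(400,371))
    uv,p,n,H,ok=cloud(im,(0,0,560,420)); e=(p-E)@Fe
    k=ok&(abs(e[:,0])<.02)&(abs(e[:,1])<.055)&(e[:,2]>-.05)&(e[:,2]<.065)
    d=k&(H[:,2]<80)
    g=k&(H[:,0]>45)&(H[:,0]<75)&(H[:,1]>150)&(H[:,2]>70)
    print(nm,"carrier",d.sum(),[np.percentile(e[d,i],[1,50,99]).round(4).tolist() for i in range(3)])
    if g.sum()>30: cc,nn,pp,sd=plane(p[g]);print("  n in Fe",(nn@Fe).round(3),"c",((cc-E)@Fe).round(4),g.sum())
cv2.imwrite("pics/end.png",np.hstack([scene,top])[:,:,::-1]);print(env.observe()["time_s"])
E
```

```text
scene carrier 834 [[-0.0053, 0.0053, 0.0092], [-0.0459, -0.0027, 0.042], [-0.0493, 0.0383, 0.0557]]
  n in Fe [ 1.    -0.007  0.018] c [ 0.0017 -0.002  -0.009 ] 912
top carrier 797 [[-0.0056, 0.0042, 0.0069], [-0.0432, 0.0053, 0.0434], [-0.0468, 0.0442, 0.0576]]
  n in Fe [1.    0.015 0.002] c [ 0.0011 -0.0025 -0.0093] 442
12.5
```

View pics/end.png

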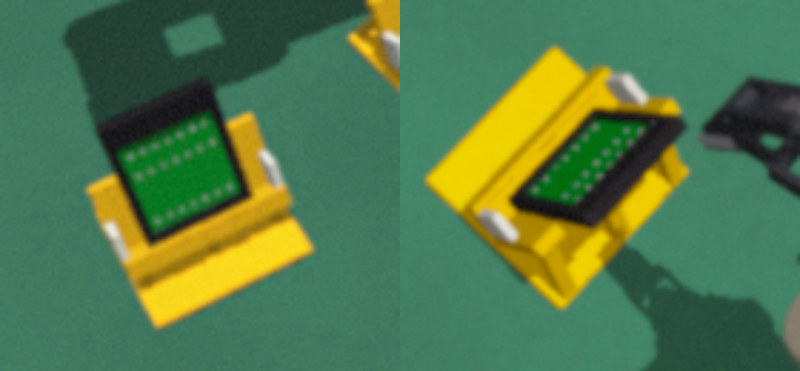

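The board sits squarely on the easel: solder dots outwards, flat against the backrest, centred to about 1–2 mm, and the gripper is clear. Handing in.

```bash
python3 -c "
from rig import env
print(env.close_job())"
```

```text
the job is handed in; nothing more can be done
None
```

The green board now leans squarely on the right-hand yellow easel with its solder side facing out; the blue and red boards were not touched, and the job was handed in at about 12.5 s.

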